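# Hang the slide rack to drain

## Task

Hang the blue-handled slide rack by the eye in its handle on the peg of the drip stand to drain, and let go of it. Keep it upright all the way so that no slide falls out, and leave the orange-handled rack and the amber bottle undisturbed.

Things in the scene. Friction and masses are not known exactly. Their poses are not given: they have to be found in the camera images.
- blue_rack_grip (a point): Centre of the rack's upright blue grip block: 16 thick (x) x 66 (y) x 50 mm tall, z up; close fingers along x. The eye is the opening under it: axis x, roof 25 mm below this point, 46 wide, 50 high; fingertips must stay above the roof. Rack: 145 mm tall, underside 120 mm below this point, white basket 80 (x) x 70 x 30 mm with fixed slides, 150 to 260 g, loose; either face may lead.
- peg_seat (a point): Top of the fixed drip stand's level peg, mid-length, 210 mm above the bench; the eye's roof rests here. x runs along the peg from rod to free end (roughly -y of the world), z up. Peg 12 mm thick; rod 70 mm from here at -x, centre of the red 16 mm end ball 50 mm at +x. Boss (26 mm) on the rod ends 4 mm above this point, nothing higher. Grey tray 200 (x) x 140 x 15 mm centred below.
- orange_rack_grip (a point): Centre of the orange grip block of a second slide rack, the same in shape and size as the blue one, which stays where it stands. The two racks swap places from start to start.
- amber_bottle: Closed amber glass reagent bottle with a red cap, 68 mm in diameter and about 150 mm tall, standing loose on the bench; stays where it is. Origin: centre of its underside.
There are look-alikes about, which are no part of the job. What is shaped like the part that bears blue_rack_grip but pink or purple is not meant. Leave any yellow look-alike of the part that bears peg_seat alone.

How it is judged:
By the outcome, as a careful person would: the job done as asked, in the order asked, and still so for the second after the job is handed in, with the robot touching nothing.
It also fails if it takes over 40 s, if anything falls off the work surface, if the arm or the gripper's body presses on something with over 40 N, if the wrist force passes 120 N, or if a joint passes its speed limit or range.

## Robot

A 7-joint arm with a two-finger parallel gripper is mounted at the origin on the work surface. World frame = base frame: x ahead of the robot, y to its left, z up, the work surface at z = 0. Lengths are in m, angles in degrees, forces in N, time in s.
With the tool pointing down it reaches from about 0.4 to 0.85 m from the base axis. Payload 4.5 kg.
Tool frame: the origin (TCP) lies midway between the tips of the shut fingers; the grasp point (between the pads) lies 19 mm behind it; z points along the fingers, y is the line along which they close (so a half turn about z gives the same grasp; the last joint's range is limited). The gripper opens to 85 mm and grips with 20 to 120 N. Pads are 22 mm wide; open, the fingers measure 114 mm over their backs; the gripper's body (76 mm by 85 mm) begins 54 mm behind the grasp point. The pads swing forward as they close: fully open they stand 13 mm farther back than shut.
Start: joints at [-72.548, 39.483, -11.15, 89.685, 9.013, 51.709, -12.324], TCP at [0.167, 0.602, 0.231] pointing down, gripper open.
Joint ranges: [-172.22, 172.22], [-26.19, 119.32], [-84.43, 86.54], [7.71, 146.69], [-57.33, 237.33], [2.42, 119.75], [-152.13, 152.13]. Speed limits (degrees/s): [147.25, 147.25, 180, 180, 180, 180, 180].

## Interface

Orientations are given as [roll, pitch, yaw] about the fixed x, y, z axes, in that order (R = Rz(yaw) Ry(pitch) Rx(roll)).
In Python, from bench import robot, cams, spotter gives the robot as it stands.
- The arm moves only by the shell command python3 -m pendant 'ROWS' [FORCE]. ROWS is a JSON object of lists of equal length, an entry for each row: "xyz": the shift along the tool's x, y, z in units of 0.025 m (1.0 is 0.025 m), a list of three; "angular": the turn, a rotation vector about the tool's x, y, z in units of 0.1 rad (1.0 is 0.1 rad), a list of three; "grip": the opening, from 0 (shut) to 1 (fully open). In form: {"xyz": [[dx, dy, dz], ...], "angular": [[rx, ry, rz], ...], "grip": [grip, ...]}. A call has exactly 8 rows; each row shifts and turns the commanded pose from where the row before left it, along the tool's axes as they then stand; what a row does not reach is not made up. A row lasts 1/10 s, in which the tool goes at most 50 mm and 8.59 degrees, less where a joint would pass 70% of its speed; a pose out of reach is approached as far as the arm can. A call with a number of a shift or a turn outside -1 to 1 is refused whole. A call with a gripper value outside its range is refused whole. The fingers move at their own pace and stop on an object; FORCE is the grip in N (left out, the last holds). Time passes only in rows, so rows that do not move let the fingers close, or fill a call up. It gives the time, the measured TCP pose, the force, the opening and the grip force at its end, in the units of the state.
- robot.sense(): the state, without advancing time (a new reading comes with each control period).
- cams.capture(name): name is "scene" or "top"; returns a dict with "frame" (400x640x3 uint8, red, green, blue), "depth" (400x640 float32, m along the optical axis (not along the pixel's ray), 0 where there is no reading), "fov_y" (degrees; the focal length in pixels is half the picture's height over the tangent of half this angle, whatever the lens; pixels are square), "cx", "cy" (the principal point, pixels), "dist_coeffs" ([k1, k2, p1, p2, k3] as OpenCV has them; the pictures are not rectified), "eye" and "attitude" of the camera in the world. Camera axes: x right, y down, z forward; pixel columns grow to the right and rows downward; lengths in m; the calibration is good to about 2 mm. A picture is of the moment at which its call begins.
- robot.hand_in(): hands the job in; it is judged then, once.
Trained networks look in a picture, given as the dict that the camera call returned (one of the last four; its "shot" number tells which), for a name from the list of things; names that differ only in an ending like _2 or _b are one class to them, and where a whole thing is asked for, a point or a joint stands for the part that bears it (a point fixed in the world has none). Each returns a list of dicts, best first, with "score" (0 to 1); they miss things now and then, are a little off and sometimes report something else, mostly with a low value. They report only what shows in the picture. A call takes as long as a camera call. They do not tell look-alikes from the thing itself.
- spotter.boxes_of(picture, query): "location" ([x, y, z] in m, in the coordinates of the camera as it stood for that picture, good to about 4 mm: the middle of the surface that is visible of it).
- spotter.pinpoint(picture, query): "location" ([x, y, z] in m, in the coordinates of the camera as it stood for that picture, good to about 4 mm: a listed point, or the origin of a listed thing).
The state is a dict: "time_s": time; "joint_pos": joint angles; "joint_velocities": joint speeds; "joint_torque": joint torques, N m; "ee_pos": TCP position; "eef_rot": TCP orientation; "contact_force": force on the tool from outside, world axes, zero at the start; "moment": the same for the moment, N m; "opening": opening from 0.0 (shut) to 1.0 (fully open); "grip_force": force on a finger pad.
Only numpy, scipy, OpenCV 4.12 (cv2) and the standard library are available. Lean on these libraries where they do the work, as an engineer would, in place of code of your own. Each camera call takes 0.05 s, during which the arm holds its last target. There are 200 camera calls.

## Working session

There is one attempt and no reset: what is moved stays moved. The work goes in short steps, Python scripts to look and compute and a shell command to move; the robot and the scene stay as the last step left them, time stands still between calls to the robot, and variables do not carry over. Pictures are saved under pics/ and viewed, at most 10 in all, crops included, and the job is handed in when it is done.

```bash
mkdir -p pics; cat > h.py <<'E'
import numpy as np,cv2,json
from scipy.spatial.transform import Rotation as R
from bench import robot,cams,spotter
def RR(a): return R.from_euler('xyz',a,degrees=True).as_matrix()
def cap(n,f=None):
    p=cams.capture(n)
    if f: cv2.imwrite('pics/'+f,p['frame'][:,:,::-1])
    return p
def w(p,l):
    a=np.array(p['attitude'])
    M=RR(a) if a.shape==(3,) else a
    return M@np.array(l)+np.array(p['eye'])
def K(p):
    f=200/np.tan(np.radians(p['fov_y'])/2)
    return np.array([[f,0,p['cx']],[0,f,p['cy']],[0,0,1.]])
def px(p,l): return cv2.projectPoints(np.array([l],float),np.zeros(3),np.zeros(3),K(p),np.array(p['dist_coeffs'],float))[0].ravel()
def cloud(p):
    v,u=np.mgrid[:400,:640]
    q=cv2.undistortPoints(np.stack([u.ravel(),v.ravel()],1).astype(float)[:,None],K(p),np.array(p['dist_coeffs'],float))[:,0]
    d=p['depth'].ravel()
    c=np.c_[q*d[:,None],d]
    a=np.array(p['attitude']);M=RR(a) if a.shape==(3,) else a
    return (c@M.T+np.array(p['eye'])).reshape(400,640,3)
E
cat > a.py <<'E'
from h import *
np.set_printoptions(precision=3,suppress=True)
print(robot.sense())
for n in('scene','top'):
    p=cap(n,n+'0.png'); print(n,p['eye'],p['attitude'],p['fov_y'],p['dist_coeffs'])
    for q in('blue_rack_grip','peg_seat','orange_rack_grip','amber_bottle'):
        for r in spotter.pinpoint(p,q): print(q,round(r['score'],2),w(p,r['location']),px(p,r['location']))
E
python3 a.py
```

```text
{'time_s': 0.0, 'joint_pos': array([-72.548,  39.534, -11.146,  89.745,   9.013,  51.71 , -12.325]), 'joint_velocities': array([0.117, 0.051, 0.116, 0.064, 0.003, 0.084, 0.149]), 'joint_torque': array([ -0.   , -53.961,  -1.266, -15.854,   0.009,   0.01 ,  -0.   ]), 'ee_pos': array([0.167, 0.602, 0.23 ]), 'eef_rot': array([-179.894,    0.008,  164.489]), 'contact_force': array([ 0.475, -0.856, -0.904]), 'moment': array([0.01 , 0.008, 0.007]), 'grip_force': 0.0, 'opening': 0.9992857684320354}
scene [0.833 0.398 0.872] [-145.454   -0.411  146.775] 56.27779116316558 [-0.004  0.     0.     0.     0.   ]
blue_rack_grip 0.97 [ 0.341 -0.005  0.12 ] [390.609 173.037]
blue_rack_grip 0.81 [ 0.481 -0.067  0.12 ] [332.136 180.225]
blue_rack_grip 0.61 [ 0.579 -0.193  0.122] [273.84  164.157]
peg_seat 0.88 [0.483 0.233 0.209] [419.15  254.644]
peg_seat 0.77 [0.741 0.142 0.212] [281.836 285.54 ]
orange_rack_grip 0.81 [ 0.461 -0.299  0.123] [291.952 122.611]
amber_bottle 0.79 [ 0.724 -0.191  0.   ] [232.087 215.004]
top [ 0.427 -0.028  1.155] [-173.315    0.883  -90.993] 53.187198622052605 [0.012 0.    0.    0.    0.   ]
blue_rack_grip 0.81 [ 0.578 -0.189  0.124] [382.843 185.699]
blue_rack_grip 0.79 [ 0.34  -0.008  0.119] [314.793 279.712]
blue_rack_grip 0.77 [ 0.482 -0.062  0.116] [334.67  223.589]
peg_seat 0.94 [0.737 0.138 0.209] [251.997 118.839]
peg_seat 0.59 [0.481 0.234 0.209] [211.514 223.903]
orange_rack_grip 0.59 [ 0.459 -0.3    0.119] [427.492 230.702]
amber_bottle 0.9 [ 0.724 -0.198  0.001] [377.892 142.813]
amber_bottle 0.43 [ 0.46  -0.298  0.118] [426.828 230.55 ]
```

View pics/scene0.png

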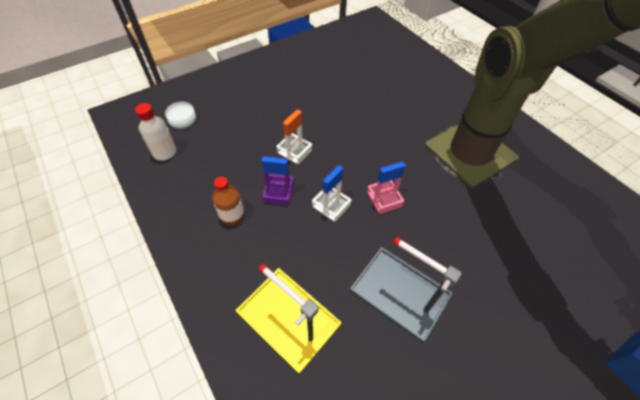

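View pics/top0.png

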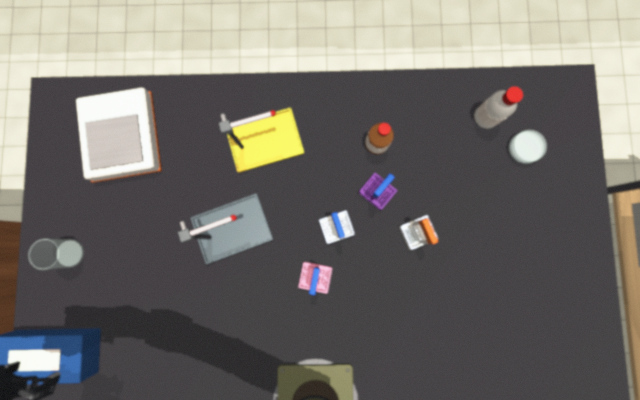

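Candidates at scene/top pixels: white-basket blue rack (332,180)/(335,224), which is the target; pink (390,173)/(315,280) and purple (274,164)/(383,186) are look-alikes. The right stand is the one with the grey tray (419,255)/(212,224), and yellow is a decoy. Next I measure the yaws and check a close crop.

```bash
cat > b.py <<'E'
from h import *
np.set_printoptions(precision=4,suppress=True)
ims=[]
for n,c in(('scene',(332,190)),('top',(336,226))):
    p=cap(n);C=cloud(p);F=p['frame'];hsv=cv2.cvtColor(F,cv2.COLOR_RGB2HSV)
    ims.append(cv2.resize(F[c[1]-35:c[1]+35,c[0]-35:c[0]+35,::-1],(390,390),interpolation=cv2.INTER_CUBIC))
    H=hsv[...,0];S=hsv[...,1]
    near=np.hypot(C[...,0]-.482,C[...,1]+.064)<.05
    m=near&(H>100)&(H<125)&(S>120)&(C[...,2]>.135)&(C[...,2]<.155)
    P=C[m]; r=cv2.minAreaRect(P[:,:2].astype(np.float32)*1000)
    _,_,V=np.linalg.svd(P[:,:2]-P[:,:2].mean(0)); print(n,'grip',len(P),P.mean(0),P[:,2].max(),'rect',r,'long axis',np.degrees(np.arctan2(V[0,1],V[0,0])))
    m=(np.hypot(C[...,0]-.482,C[...,1]-.2335)<.1)&(C[...,2]>.195)&(C[...,2]<.23)
    P=C[m];red=m&((H<8)|(H>172))&(S>130);wh=m&(S<60)&(hsv[...,2]>150)
    W=C[wh];q,_,V=np.linalg.svd(W-W.mean(0));V=V[0]*-np.sign(V[1]) if False else V[0]
    print('red',red.sum(),C[red].mean(0),'peg',len(W),W.mean(0),'dir',np.degrees(np.arctan2(V[1],V[0])),W[:,2].max(), W[np.argmin(W[:,1])],W[np.argmax(W[:,1])])
    m=(np.hypot(C[...,0]-.482,C[...,1]-.2335)<.14)&(C[...,2]>.005)&(C[...,2]<.03)
    r=cv2.minAreaRect(C[m][:,:2].astype(np.float32)*1000);print('tray',r)
cv2.imwrite('pics/crop.png',np.hstack(ims))
E
python3 b.py
```

```text
scene grip 175 [ 0.4823 -0.065   0.1436] 0.14879508829646848 rect ((480.9192199707031, -66.5230484008789), (65.30846405029297, 16.43914031982422), 19.689409255981445) long axis 17.931569421420594
red 36 [0.5016 0.1851 0.2094] peg 448 [0.4754 0.2618 0.2098] dir 106.38657462198223 0.21683152217383084 [0.4933 0.1905 0.2096] [0.4876 0.3119 0.2042]
tray ((486.7913818359375, 233.86306762695312), (178.32940673828125, 217.7871551513672), 9.683043479919434)
top grip 132 [ 0.4785 -0.0674  0.1442] 0.14898051669445977 rect ((478.3833312988281, -67.34706115722656), (63.133018493652344, 13.61690902709961), 17.039249420166016) long axis -162.40058195017724
red 19 [0.4966 0.1822 0.2084] peg 317 [0.4727 0.2567 0.2087] dir 105.16189600275145 0.215860648071325 [0.4901 0.1879 0.2068] [0.4853 0.3106 0.204 ]
tray ((475.9287109375, 232.55677795410156), (253.42453002929688, 219.09890747070312), 26.238252639770508)
```

View pics/crop.png

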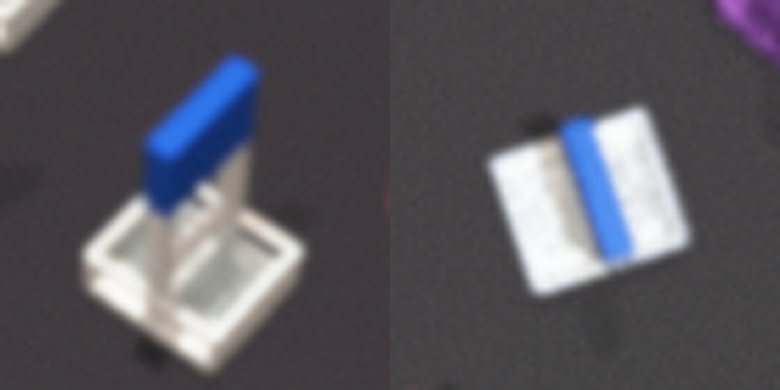

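The crop shows the white basket with the blue grip: grip at about (0.480,-0.066), close axis at 108°. The peg axis is at 105.5°, with its seat at about (0.484,0.233). I raise the tool and turn it by +33.5° in the world frame.

```bash
cat > d.py <<'E'
# usage: d.py x y z yaw -> remaining shift (units, current tool axes) and turn (units)
from h import *
import sys
np.set_printoptions(precision=3,suppress=True)
s=robot.sense();t=np.array(list(map(float,sys.argv[1:4])));M=RR(s['eef_rot'])
print('shift',M.T@(t-s['ee_pos'])/.025,'turn',R.from_matrix(M.T@RR([180,0,float(sys.argv[4])])).as_rotvec()/.1,'t',s['time_s'],s['ee_pos'],s['eef_rot'],'q',s['joint_pos'],'F',s['contact_force'],'op',s['opening'],s['grip_force'])
E
python3 -m pendant '{"xyz":[[0,0,-0.4],[0,0,-0.4],[0,0,-0.4],[0,0,-0.4],[0,0,-0.4],[0,0,-0.4],[0,0,-0.4],[0,0,0]],"angular":[[0,0,-0.8],[0,0,-0.8],[0,0,-0.8],[0,0,-0.8],[0,0,-0.8],[0,0,-0.8],[0,0,-0.8],[0,0,-0.25]],"grip":[1,1,1,1,1,1,1,1]}' 40
python3 d.py 0.43 0.3 0.3 198; python3 d.py 0.48 -0.066 0.25 198
```

```text
time_s: 1.4
ee_pos: [0.1673, 0.6031, 0.3027]
eef_rot: [179.8, 0.1, -161.9]
contact_force: [0.0, 1.4, 0.5]
opening: 0.996
grip_force: 0.0
shift [ -6.229 -14.785   0.075] turn [0.028 0.013 0.012] t 1.4 [0.167 0.603 0.303] [ 179.841    0.073 -161.934] q [-66.958  36.209 -21.547  84.026  14.191  62.278  16.767] F [0.017 1.36  0.501] op 0.9963906079752243 0.0
shift [ -3.588 -29.329   2.031] turn [0.028 0.013 0.012] t 1.4 [0.167 0.603 0.303] [ 179.841    0.073 -161.934] q [-66.958  36.209 -21.547  84.026  14.191  62.278  16.767] F [0.017 1.36  0.501] op 0.9963906079752243 0.0
```

```bash

python3 -m pendant '{"xyz":[[-0.39,-0.92,0],[-0.39,-0.92,0],[-0.39,-0.92,0],[-0.39,-0.92,0],[-0.39,-0.92,0],[-0.39,-0.92,0],[-0.39,-0.92,0],[-0.39,-0.92,0]],"angular":[[0,0,0],[0,0,0],[0,0,0],[0,0,0],[0,0,0],[0,0,0],[0,0,0],[0,0,0]],"grip":[1,1,1,1,1,1,1,1]}'
python3 -m pendant '{"xyz":[[-0.39,-0.92,0],[-0.39,-0.92,0],[-0.39,-0.92,0],[-0.39,-0.92,0],[-0.39,-0.92,0],[-0.39,-0.92,0],[-0.39,-0.92,0],[-0.39,-0.92,0]],"angular":[[0,0,0],[0,0,0],[0,0,0],[0,0,0],[0,0,0],[0,0,0],[0,0,0],[0,0,0]],"grip":[1,1,1,1,1,1,1,1]}'
python3 d.py 0.48 -0.066 0.25 198
```

```text
time_s: 2.2
ee_pos: [0.2987, 0.4503, 0.3008]
eef_rot: [-180.0, -0.0, -162.1]
contact_force: [0.1, 0.0, 1.0]
opening: 1.0
grip_force: 0.0
time_s: 3.0
ee_pos: [0.4297, 0.2994, 0.3008]
eef_rot: [-180.0, -0.0, -162.1]
contact_force: [-0.3, -0.2, -0.2]
opening: 1.001
grip_force: 0.0
shift [  2.586 -14.526   2.037] turn [-0.001 -0.005 -0.011] t 3.0 [0.43  0.299 0.301] [-179.992   -0.031 -162.064] q [-25.387  27.87  -22.661 101.345  12.958  53.385  54.471] F [-0.317 -0.159 -0.218] op 1.0008872498331294 0.0
```

```bash

python3 -m pendant '{"xyz":[[0.16,-0.9,0],[0.16,-0.9,0],[0.16,-0.9,0],[0.16,-0.9,0],[0.16,-0.9,0],[0.16,-0.9,0],[0.16,-0.9,0.25],[0.16,-0.9,0.25]],"angular":[[0,0,0],[0,0,0],[0,0,0],[0,0,0],[0,0,0],[0,0,0],[0,0,0],[0,0,0]],"grip":[1,1,1,1,1,1,1,1]}'
python3 -m pendant '{"xyz":[[0.16,-0.9,0.25],[0.16,-0.9,0.25],[0.16,-0.9,0.25],[0.16,-0.9,0.25],[0.16,-0.9,0.25],[0.16,-0.9,0.25],[0.16,-0.9,0],[0.16,-0.9,0]],"angular":[[0,0,0],[0,0,0],[0,0,0],[0,0,0],[0,0,0],[0,0,0],[0,0,0],[0,0,0]],"grip":[1,1,1,1,1,1,1,1]}'
python3 d.py 0.4805 -0.066 0.108 198
python3 - <<'E'
from h import *
p=cap('scene','s1.png');C=cloud(p);hsv=cv2.cvtColor(p['frame'],cv2.COLOR_RGB2HSV)
ims=[cv2.resize(p['frame'][130:240,270:400,::-1],(650,550))];cv2.imwrite('pics/s1.png',ims[0])
m=(np.hypot(C[...,0]-.482,C[...,1]+.064)<.05)&(hsv[...,0]>100)&(hsv[...,0]<125)&(hsv[...,1]>120)&(C[...,2]>.135)&(C[...,2]<.155)
print(m.sum(),C[m].mean(0))
E
```

```text
time_s: 3.8
ee_pos: [0.4544, 0.1184, 0.2884]
eef_rot: [180.0, 0.0, -162.1]
contact_force: [0.2, 0.3, -0.2]
opening: 0.998
grip_force: 0.0
time_s: 4.6
ee_pos: [0.4793, -0.0626, 0.2507]
eef_rot: [180.0, -0.1, -162.1]
contact_force: [0.0, -0.4, -0.4]
opening: 1.0
grip_force: 0.0
shift [-0.009 -0.145  5.707] turn [ 0.005 -0.009 -0.011] t 4.6 [ 0.479 -0.063  0.251] [ 179.972   -0.052 -162.061] q [ 16.025  28.34  -21.293 111.721  14.731  42.61   94.068] F [ 0.025 -0.361 -0.359] op 1.0004360103864935 0.0
168 [ 0.48253185 -0.06511899  0.1439152 ]
```

View pics/s1.png

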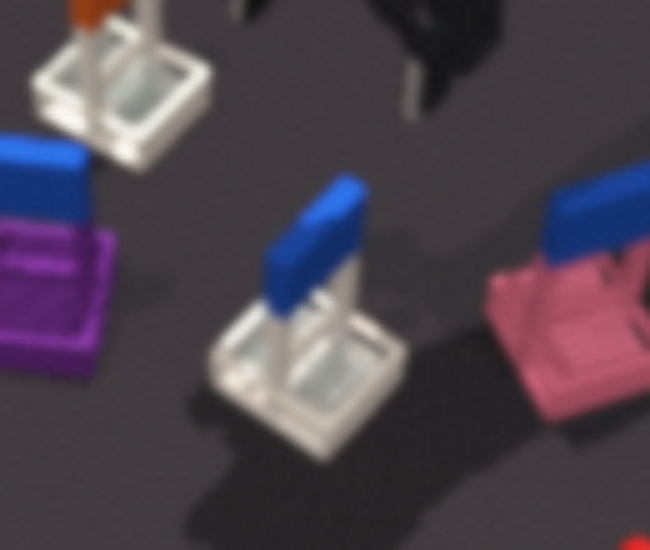

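The rack stands between the open fingers, whose tips are at about (240,10) and (420,100) in the crop. I descend and grip.

```bash

python3 -m pendant '{"xyz":[[0,-0.12,0.7],[0,0,0.8],[0,0,0.8],[0,0,0.8],[0,0,0.8],[0,0,0.8],[0,0,0.6],[0,0,0.4]],"angular":[[0,0,0],[0,0,0],[0,0,0],[0,0,0],[0,0,0],[0,0,0],[0,0,0],[0,0,0]],"grip":[1,1,1,1,1,1,1,1]}'
python3 -m pendant '{"xyz":[[0,0,0],[0,0,0],[0,0,0],[0,0,0],[0,0,0],[0,0,0],[0,0,0],[0,0,0]],"angular":[[0,0,0],[0,0,0],[0,0,0],[0,0,0],[0,0,0],[0,0,0],[0,0,0],[0,0,0]],"grip":[0.3,0.3,0.2,0.1,0,0,0,0]}' 40
python3 d.py 0.4805 -0.066 0.238 198
```

```text
time_s: 5.45
ee_pos: [0.48, -0.0642, 0.1075]
eef_rot: [180.0, -0.1, -162.0]
contact_force: [-0.4, 0.3, -0.2]
opening: 1.005
grip_force: 0.0
time_s: 6.25
ee_pos: [0.4806, -0.0646, 0.1089]
eef_rot: [-180.0, -0.0, -162.0]
contact_force: [-0.0, -0.8, 0.6]
opening: 0.178
grip_force: 44.8
shift [ 0.02  -0.053 -5.166] turn [-0.    -0.    -0.001] t 6.25 [ 0.481 -0.065  0.109] [-179.999   -0.    -162.003] q [  9.99   41.641 -12.543 119.594  23.654  21.084  86.318] F [-0.035 -0.814  0.607] op 0.17827969966346563 44.75854218006134
```

```bash

python3 -m pendant '{"xyz":[[0,0,-0.3],[0,0,-0.6],[0,0,-0.8],[0,0,-0.8],[0,0,-0.8],[0,0,-0.8],[0,0,-0.8],[0,0,-0.5]],"angular":[[0,0,0],[0,0,0],[0,0,0],[0,0,0],[0,0,0],[0,0,0],[0,0,0],[0,0,-0.4]],"grip":[0,0,0,0,0,0,0,0]}' 50
python3 d.py 0.516 0.117 0.244 195.5
cat > e.py <<'E'
from h import *
np.set_printoptions(precision=4,suppress=True)
s=robot.sense();g=s['ee_pos']
p=cap('scene');C=cloud(p);hsv=cv2.cvtColor(p['frame'],cv2.COLOR_RGB2HSV);H,S=hsv[...,0],hsv[...,1]
m=(np.hypot(C[...,0]-g[0],C[...,1]-g[1])<.06)&(H>100)&(H<125)&(S>120)&(abs(C[...,2]-g[2]-.01)<.03)
P=C[m];print('blue',len(P),P.mean(0),'z',P[:,2].min()-g[2],P[:,2].max()-g[2],'tcp',g)
r=px(p,RR(p['attitude']).T@(g-np.array(p['eye']))).astype(int);print(r)
x,y=np.clip(r[0]-65,0,510),np.clip(r[1]-50,0,290)
import sys
cv2.imwrite('pics/'+sys.argv[1],cv2.resize(p['frame'][y:y+110,x:x+130,::-1],(650,550)))
E
python3 e.py l.png
```

```text
time_s: 7.05
ee_pos: [0.4808, -0.0644, 0.2455]
eef_rot: [-180.0, 0.1, -159.6]
contact_force: [0.1, -0.4, -1.9]
opening: 0.183
grip_force: 49.0
shift [-3.845  6.313  0.062] turn [-0.006  0.015  0.847] t 7.05 [ 0.481 -0.064  0.246] [-179.963    0.084 -159.65 ] q [ 16.791  28.936 -22.253 111.957  15.919  41.964  95.483] F [ 0.112 -0.401 -1.878] op 0.18304036317976607 48.98543357849121
blue 225 [ 0.4992 -0.0551  0.2686] z -0.008069058134480944 0.0393079345818072 tcp [ 0.4808 -0.0644  0.2455]
[334 147]
```

View pics/l.png

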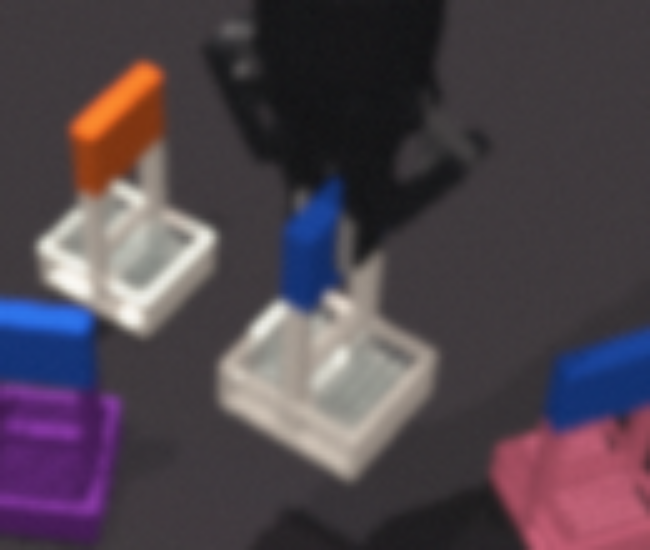

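I turned the wrong way. I correct that by +0.85 and carry the rack to a point in front of the peg's free end.

```bash

python3 -m pendant '{"xyz":[[0,0,0],[-0.22,0.44,0],[-0.22,0.44,0],[-0.22,0.44,0],[-0.22,0.44,0],[-0.22,0.44,0],[-0.22,0.44,0],[-0.22,0.44,0]],"angular":[[0,0,0.85],[0,0,0],[0,0,0],[0,0,0],[0,0,0],[0,0,0],[0,0,0],[0,0,0]],"grip":[0,0,0,0,0,0,0,0]}'
python3 -m pendant '{"xyz":[[-0.22,0.44,0],[-0.22,0.44,0],[-0.22,0.44,0],[-0.22,0.44,0],[-0.22,0.44,0],[-0.22,0.44,0],[-0.22,0.44,0],[-0.22,0.44,0]],"angular":[[0,0,0],[0,0,0],[0,0,0],[0,0,0],[0,0,0],[0,0,0],[0,0,0],[0,0,0]],"grip":[0,0,0,0,0,0,0,0]}'
python3 d.py 0.484 0.233 0.245 195.5
cat > f.py <<'E'
from h import *
import sys
np.set_printoptions(precision=4,suppress=True)
s=robot.sense();g=s['ee_pos']
for n in('scene','top'):
    p=cap(n)
    if n=='scene':
        cv2.imwrite('pics/'+sys.argv[1],cv2.resize(p['frame'][170:330,320:500,::-1],(675,600)))
    for q in('blue_rack_grip','peg_seat'):
        for r in spotter.pinpoint(p,q):
            x=w(p,r['location'])
            if np.hypot(x[0]-.49,x[1]-.19)<.14: print(n,q,round(r['score'],2),x)
    C=cloud(p);hsv=cv2.cvtColor(p['frame'],cv2.COLOR_RGB2HSV);H,S=hsv[...,0],hsv[...,1]
    red=(np.hypot(C[...,0]-.499,C[...,1]-.184)<.03)&(C[...,2]>.19)&(C[...,2]<.22)&((H<8)|(H>172))&(S>130)
    print('red',red.sum(),C[red].mean(0) if red.any() else '')
E
python3 f.py p1.png
```

```text
time_s: 7.9
ee_pos: [0.4974, 0.0212, 0.2437]
eef_rot: [180.0, -0.0, -164.5]
contact_force: [-0.2, -0.4, -1.6]
opening: 0.179
grip_force: 49.0
time_s: 8.7
ee_pos: [0.5164, 0.1175, 0.2437]
eef_rot: [180.0, -0.0, -164.6]
contact_force: [-0.8, -0.5, -2.1]
opening: 0.184
grip_force: 49.0
shift [ 0.021  4.798 -0.05 ] turn [ 0.001 -0.    -0.013] t 8.7 [0.516 0.118 0.244] [ 179.996   -0.001 -164.574] q [ -5.566  32.061 -19.528 105.027  14.44   45.339  72.872] F [-0.794 -0.502 -2.062] op 0.18351252289391018 49.01567101478577
scene blue_rack_grip 0.97 [0.5147 0.1183 0.252 ]
scene peg_seat 0.76 [0.4839 0.2344 0.21  ]
red 38 [0.5018 0.1852 0.2087]
top blue_rack_grip 0.72 [0.5214 0.1196 0.2485]
top peg_seat 0.92 [0.4799 0.2306 0.2091]
red 0
```

View pics/p1.png

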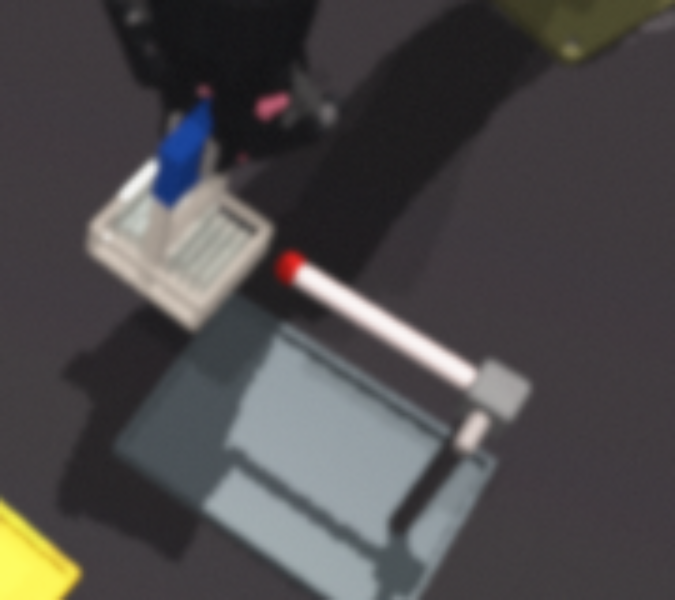

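The rack is held upright just in front of the ball (290,265), in line with the peg. I slide it along the peg in two stages and watch the force.

```bash

python3 -m pendant '{"xyz":[[0,0.3,0],[0,0.3,0],[0,0.3,0],[0,0.3,0],[0,0.3,0],[0,0.3,0],[0,0.3,0],[0,0.3,0]],"angular":[[0,0,0],[0,0,0],[0,0,0],[0,0,0],[0,0,0],[0,0,0],[0,0,0],[0,0,0]],"grip":[0,0,0,0,0,0,0,0]}'
python3 -m pendant '{"xyz":[[0,0.3,0],[0,0.3,0],[0,0.3,0],[0,0.3,0],[0,0.3,0],[0,0.3,0],[0,0.3,0],[0,0.25,0]],"angular":[[0,0,0],[0,0,0],[0,0,0],[0,0,0],[0,0,0],[0,0,0],[0,0,0],[0,0,0]],"grip":[0,0,0,0,0,0,0,0]}'
python3 d.py 0.483 0.233 0.222 195.5
python3 f.py p2.png
```

```text
time_s: 9.8
ee_pos: [0.5001, 0.175, 0.2438]
eef_rot: [180.0, 0.0, -164.6]
contact_force: [0.4, 0.7, -2.0]
opening: 0.181
grip_force: 49.1
time_s: 10.6
ee_pos: [0.4844, 0.2317, 0.2438]
eef_rot: [180.0, 0.0, -164.6]
contact_force: [-1.0, 0.8, -2.1]
opening: 0.18
grip_force: 49.1
shift [0.041 0.065 0.872] turn [ 0.002  0.    -0.01 ] t 10.6 [0.484 0.232 0.244] [ 179.987    0.002 -164.556] q [-18.727  32.534 -18.894 103.847  14.018  45.9    60.767] F [-1.044  0.758 -2.071] op 0.18017466617761066 49.10497605800629
scene blue_rack_grip 0.78 [0.4832 0.2314 0.2553]
scene peg_seat 0.7 [0.483  0.2343 0.21  ]
red 38 [0.5012 0.1855 0.2094]
top blue_rack_grip 0.74 [0.483  0.2334 0.2503]
top peg_seat 0.84 [0.4808 0.2302 0.2064]
red 19 [0.4964 0.1817 0.2093]
```

View pics/p2.png

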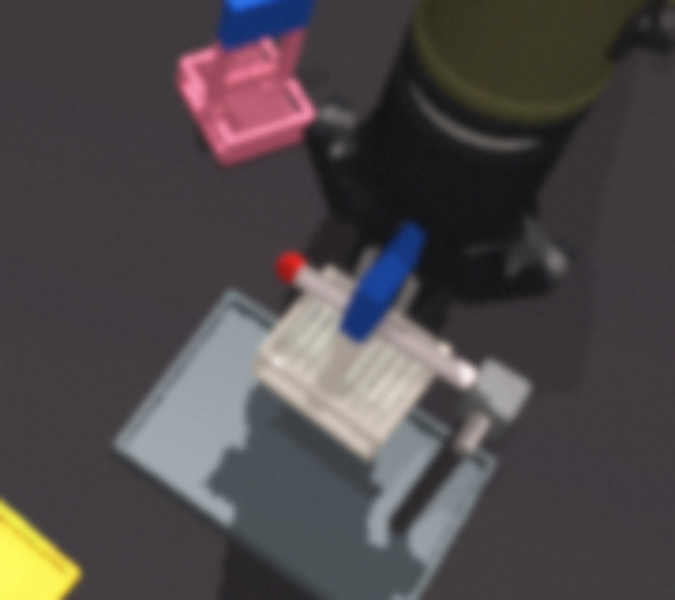

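The peg runs through the eye at mid-length. I lower the rack until the peg bears its weight.

```bash

python3 -m pendant '{"xyz":[[0.05,0,0.1],[0,0,0.1],[0,0,0.1],[0,0,0.1],[0,0,0.1],[0,0,0.05],[0,0,0],[0,0,0]],"angular":[[0,0,0],[0,0,0],[0,0,0],[0,0,0],[0,0,0],[0,0,0],[0,0,0],[0,0,0]],"grip":[0,0,0,0,0,0,0,0]}'
python3 -m pendant '{"xyz":[[0,0,0.05],[0,0,0.05],[0,0,0.05],[0,0,0.05],[0,0,0],[0,0,0],[0,0,0],[0,0,0]],"angular":[[0,0,0],[0,0,0],[0,0,0],[0,0,0],[0,0,0],[0,0,0],[0,0,0],[0,0,0]],"grip":[0,0,0,0,0,0,0,0]}'
```

```text
time_s: 11.7
ee_pos: [0.4835, 0.2307, 0.2301]
eef_rot: [180.0, 0.0, -164.6]
contact_force: [-0.1, -0.6, -2.2]
opening: 0.179
grip_force: 49.0
time_s: 12.5
ee_pos: [0.4835, 0.2307, 0.2251]
eef_rot: [180.0, 0.0, -164.6]
contact_force: [-0.6, -0.3, -1.7]
opening: 0.179
grip_force: 49.0
```

```bash

python3 -m pendant '{"xyz":[[0,0,0.03],[0,0,0.03],[0,0,0],[0,0,0],[0,0,0],[0,0,0],[0,0,0],[0,0,0]],"angular":[[0,0,0],[0,0,0],[0,0,0],[0,0,0],[0,0,0],[0,0,0],[0,0,0],[0,0,0]],"grip":[0,0,0,0,0,0,0,0]}'
python3 -m pendant '{"xyz":[[0,0,0.03],[0,0,0.03],[0,0,0],[0,0,0],[0,0,0],[0,0,0],[0,0,0],[0,0,0]],"angular":[[0,0,0],[0,0,0],[0,0,0],[0,0,0],[0,0,0],[0,0,0],[0,0,0],[0,0,0]],"grip":[0,0,0,0,0,0,0,0]}'
```

```text
time_s: 13.3
ee_pos: [0.4835, 0.2307, 0.2237]
eef_rot: [180.0, 0.0, -164.6]
contact_force: [0.0, -0.9, 1.1]
opening: 0.18
grip_force: 49.5
time_s: 14.1
ee_pos: [0.4835, 0.2307, 0.2234]
eef_rot: [-180.0, 0.1, -164.6]
contact_force: [-2.7, -1.8, 11.3]
opening: 0.178
grip_force: 51.2
```

```bash

python3 -m pendant '{"xyz":[[0,0,-0.04],[0,0,0],[0,0,0],[0,0,0],[0,0,0],[0,0,0],[0,0,0],[0,0,0]],"angular":[[0,0,0],[0,0,0],[0,0,0],[0,0,0],[0,0,0],[0,0,0],[0,0,0],[0,0,0]],"grip":[0,0,0.2,0.23,0.3,0.4,0.5,0.6]}' 20
python3 -m pendant '{"xyz":[[0,0,0],[0,0,0],[0,0,0],[0,0,0],[0,0,-0.1],[0,0,-0.2],[0,0,-0.3],[0,0,-0.4]],"angular":[[0,0,0],[0,0,0],[0,0,0],[0,0,0],[0,0,0],[0,0,0],[0,0,0],[0,0,0]],"grip":[0.6,0.6,0.6,0.6,0.6,0.6,0.6,0.6]}'
python3 f.py p3.png
```

```text
time_s: 14.9
ee_pos: [0.4834, 0.2306, 0.223]
eef_rot: [180.0, -0.0, -164.6]
contact_force: [0.6, -0.3, 0.0]
opening: 0.598
grip_force: 0.0
time_s: 15.7
ee_pos: [0.4834, 0.2306, 0.2487]
eef_rot: [180.0, -0.0, -164.6]
contact_force: [1.1, -0.2, 0.4]
opening: 0.597
grip_force: 0.0
scene blue_rack_grip 0.71 [0.4792 0.2305 0.2365]
scene peg_seat 0.89 [0.4794 0.2309 0.2112]
red 37 [0.5011 0.1853 0.2095]
top blue_rack_grip 0.92 [0.4848 0.2339 0.2307]
top peg_seat 0.83 [0.4794 0.234  0.2094]
red 17 [0.496  0.182  0.2091]
```

View pics/p3.png

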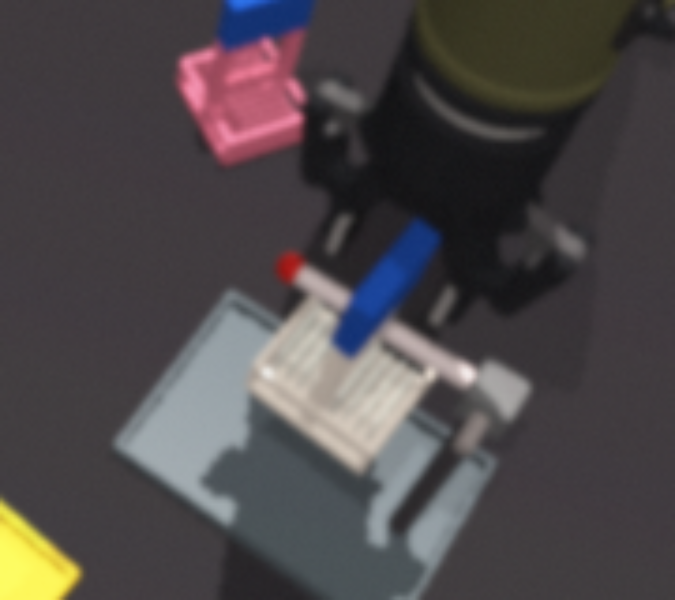

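The rack hangs level on the peg and the fingers are clear on both sides. I retreat upward, check once more and hand in.

```bash

python3 -m pendant '{"xyz":[[0,0,-0.5],[0,0,-0.6],[0,0,-0.7],[0,0,-0.7],[0,0,-0.6],[0,0,-0.4],[0,0,0],[0,0,0]],"angular":[[0,0,0],[0,0,0],[0,0,0],[0,0,0],[0,0,0],[0,0,0],[0,0,0],[0,0,0]],"grip":[0.6,0.6,0.6,0.6,0.6,0.6,0.6,0.6]}'
python3 -m pendant '{"xyz":[[0,0,0],[0,0,0],[0,0,0],[0,0,0],[0,0,0],[0,0,0],[0,0,0],[0,0,0]],"angular":[[0,0,0],[0,0,0],[0,0,0],[0,0,0],[0,0,0],[0,0,0],[0,0,0],[0,0,0]],"grip":[0.6,0.6,0.6,0.6,0.6,0.6,0.6,0.6]}'
python3 f.py p4.png
```

```text
time_s: 16.8
ee_pos: [0.4832, 0.2303, 0.3349]
eef_rot: [-180.0, -0.1, -164.6]
contact_force: [-0.2, -0.4, 0.1]
opening: 0.6
grip_force: 0.0
time_s: 17.6
ee_pos: [0.4835, 0.2306, 0.3356]
eef_rot: [180.0, 0.0, -164.6]
contact_force: [-0.5, -1.0, 0.1]
opening: 0.594
grip_force: 0.0
scene blue_rack_grip 0.91 [0.4809 0.2318 0.2339]
scene peg_seat 0.86 [0.4794 0.2316 0.2092]
red 35 [0.5015 0.1851 0.2091]
top blue_rack_grip 0.72 [0.4845 0.2334 0.2308]
top peg_seat 0.71 [0.4789 0.2311 0.2089]
top peg_seat 0.29 [0.4831 0.2331 0.2317]
red 20 [0.497  0.1823 0.2096]
```

View pics/p4.png

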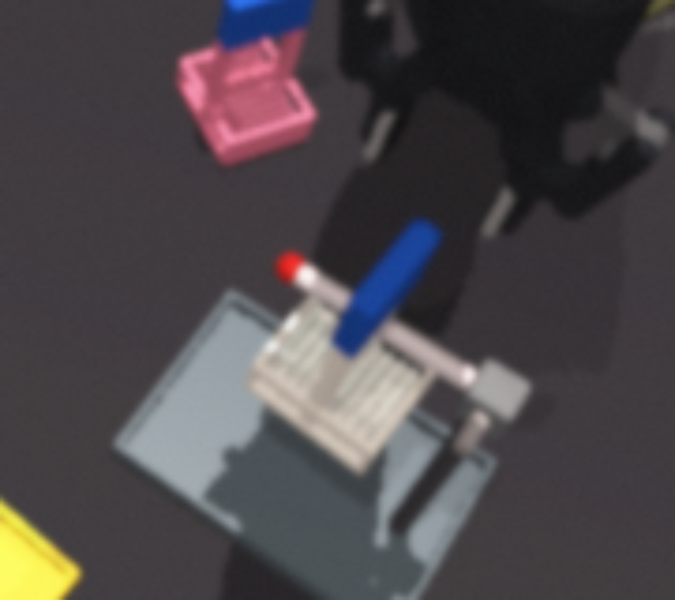

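The rack hangs still on the peg, with its grip at (385,290), and the gripper is clear above it.

```bash
python3 -c "
from bench import robot
print(robot.hand_in())"
```

```text
the job is handed in; nothing more can be done
None
```

The blue-handled rack hangs upright by its eye on the peg of the grey-tray drip stand, released and still, with the gripper clear above it; I moved nothing else and handed the job in at about 18 s, though the hand-in returned no verdict.

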